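# Open the vial shaker for unloading

## Robot

A 6-joint arm with a two-finger parallel gripper is mounted at the origin on the work surface. World frame = base frame: x ahead of the robot, y to its left, z up, the work surface at z = 0. Lengths are in mm, angles in rad, forces in N, time in s.
With the tool pointing down it reaches from about 250 to 725 mm from the base axis. Payload 9.7 kg.
Tool frame: the origin (TCP) lies on the centre line of the jaws, within the pads' length; the fingertips stand 8 mm ahead of it and the grasp point (between the pads) lies 11 mm behind it; z points along the fingers, y is the line along which they close (so a half turn about z gives the same grasp; the last joint's range is limited). The gripper opens to 85 mm and grips with 20 to 120 N. Pads are 22 mm wide; open, the fingers measure 114 mm over their backs; the gripper's body (76 mm by 85 mm) begins 54 mm behind the grasp point. The pads swing forward as they close: fully open they stand 13 mm farther back than shut.
Start: joints at [1.256, 0.087, 0.176, 1.66, 0, 1.571], TCP at [170.292, 522.97, 217.084] pointing down, gripper open.
Joint ranges: [-3.13, 3.13], [-0.85, 1.81], [-1.15, 1.24], [-2.2, 2.28], [-1.44, 1.52], [-3.14, 3.14]. Speed limits (rad/s): [2.22, 2.22, 2.57, 3.14, 3.14, 3.14].

## Interface

Orientations are given as a unit quaternion [w, x, y, z].
In Python, from bench import status, eyes, job gives the robot as it stands.
- The arm moves only by the shell command python3 -m jog 'ROWS' [OPENING]. ROWS is text: rows parted by semicolons, each of 4 numbers parted by spaces: the shift along the tool's x, y, z in m, then the turn about the tool's z in rad. A call has 1 to 20 rows; each row shifts and turns the commanded pose from where the row before left it, along the tool's axes as they then stand; what a row does not reach is not made up. A row lasts 1/8 s, in which the tool goes at most 62.5 mm and 10.7 degrees, less where a joint would pass 70% of its speed; a pose out of reach is approached as far as the arm can. A call is refused whole if a number of a shift passes 0.0625 or a number of a turn 0.188, either way. A call with a gripper value outside its range is refused whole. OPENING is the opening, from -1 (shut) to 1 (fully open), so that 0 is half open, set as the call begins (- or left out, the last holds). The fingers move at their own pace and stop on an object; the grip force is fixed at half the most. Time passes only in rows, so rows that do not move let the fingers close. It gives the time, the measured TCP pose, the force, the opening and the grip force at its end, in the units of the state.
- status.observe(): the state, without advancing time (a new reading comes with each control period).
- eyes.grab_frame(name): name is "scene" or "top"; returns a dict with "color" (384x512x3 uint8, red, green, blue), "range_z" (384x512 float32, mm along the optical axis (not along the pixel's ray), 0 where there is no reading), "fx", "fy", "cx", "cy" (pixels), "rvec" (rotation vector, rad) and "tvec" (3), from world to camera coordinates, as OpenCV has them. Camera axes: x right, y down, z forward; pixel columns grow to the right and rows downward; lengths in mm; the calibration is good to about 2 mm. A picture is of the moment at which its call begins.
- job.finish_job(): hands the job in; it is judged then, once.
The state is a dict: "t": time; "joints": joint angles; "joint_velocities": joint speeds; "tau": joint torques, N m; "ee_pos": TCP position; "ee_rot": TCP orientation; "wrist_force": force on the tool from outside, world axes, zero at the start; "ft_torque": the same for the moment, N m; "finger_gap": opening from 0.0 (shut) to 1.0 (fully open); "grasp_force": force on a finger pad.
Only numpy, scipy, OpenCV 4.12 (cv2) and the standard library are available. Lean on these libraries where they do the work, as an engineer would, in place of code of your own. Each camera call takes 0.05 s, during which the arm holds its last target. There are 200 camera calls.

## Task

Get the vial shaker ready for unloading: swing its clear hood up and back past the pull of its spring so that it stays fully open by itself, then hook the orange tab of the hold-down gate inside and pull it over towards the front of the shaker until it snaps to its front stop. Leave the two vials standing in their pockets, do not knock over or push aside the bottle and the jar on the bench, and let go of everything.

Things in the scene. Friction and masses are not known exactly. Their poses are not given: they have to be found in the camera images.
- shaker: White bench shaker fixed to the bench, case 240 x 250 x 90 mm high. Origin at bench level; front (dark screen) looks along its own -x, z up. Case front face at x = -100 mm, deck 90 mm up. On the deck a row of four 28 mm pockets along y (dark blue walls 14 mm high, x = -18 to 18 mm, y = -66 to 66 mm): a vial in each outer pocket, the middle two empty.
- hood (a joint): Clear hood, a shell 224 mm wide over the deck, top 168 mm above the bench, hinged at the rear: 0 = shut, 1.75 rad = open stop, past upright. The lip rises and swings back as it grows. Spring and weight pull it shut below about 1.1 to 1.15 rad (hidden mass 0.35 to 0.65 kg); past that the spring swings it to the open stop and keeps it there. Lifting at the lip takes 4 to 6 N, most near shut.
- hood_lip (a point): Middle of the lower front edge of the hood's blue lip, moving with the hood. The lip is a shelf 200 mm wide, 6 mm thick, standing 35 mm forward of the case front; shut, its underside is 94 mm above the bench, free below, so fingers slanting forward and down go under it. Edge 235 mm from the hinge axis and 6 mm below it when shut. Axes turn with the hood, equal to the shaker's when shut.
- hood_hinge (a point): Point on the hood's hinge axis at mid-width, 100 mm above the bench at x = +100 mm in the shaker's frame; the axis runs along the shaker's y.
- gate (a joint): Hold-down gate inside: 0 = rear stop, leaning 0.70 rad to the rear over the vials; 1.4 rad = front stop, leaning 0.70 rad to the front. Grows as it swings towards the shaker's front (-x). A spring holds it at either stop, dead point at 0.70 (upright); pushing it over at the tab takes about 5 N.
- gate_tab (a point): Middle of the top edge of the gate's orange tab, moving with the gate. Tab 44 mm wide (along y), 6 mm thick, rising 22 mm above a steel crossbar (8 mm square, 148 mm long, 55 mm from the gate's axis). Top edge 81 mm from that axis: at rest at x = +12 mm, 160 mm above the bench in the shaker's frame. Reachable only with the hood open.
- gate_hinge (a point): Point on the gate's hinge axis at mid-width, at x = -40 mm and 98 mm above the bench in the shaker's frame; the axis runs along the shaker's y.
- vial_l_mid (a point): Centre of the amber vial (blue cap, 21 mm diameter, 38 mm high, loose) in the outer pocket on the shaker's +y side, at y = +48 mm; its cap top is 128 mm above the bench.
- vial_r_mid (a point): Centre of the same kind of vial in the outer pocket on the -y side, at y = -48 mm.
- bottle_mid (a point): Centre of a loose amber bottle with blue cap, 60 mm diameter, 105 mm high, standing on the bench beside the shaker (a bystander).
- jar_mid (a point): Centre of a loose amber jar with blue cap, 66 mm diameter, 75 mm high, standing on the bench on the other side (a bystander).
Mind the look-alikes: they are no part of the job. Leave any pink or turquoise look-alike of the part that bears jar_mid alone.

How it is judged (in metres and radians):
On the way, in this order (a step that is already met when the one before it is completed fails the run):
1. the hood is at its open stop and nothing of the robot touches it (value of joint hood above 1.65 rad and contact force between hood and anything else below 0.2 N), for 0.3 s.
2. the gate is at its front stop, the hood still open (value of joint hood above 1.65 rad and value of joint gate above 1.3 rad), for 0.2 s.
At the end, for the whole second after the job is handed in: Hood over 1.65 rad and gate over 1.3 rad, both at rest; each vial within 0.35 rad of upright and its centre within 20 mm of its pocket's in x and y, raised no more than 10 mm; bottle and jar within 0.1 rad of upright and 30 mm of their start (all of step 2 and velocity of joint each of hood, gate below 0.1 rad/s and angle between each of vial_l_mid, vial_r_mid's own z axis and vertical below 0.35 rad and x of vial_l_mid in the frame of shaker between -0.02 and 0.02 m and y of vial_l_mid in the frame of shaker between 0.028 and 0.068 m and z of each of vial_l_mid, vial_r_mid in the frame of shaker below 0.119 m and x of vial_r_mid in the frame of shaker between -0.02 and 0.02 m and y of vial_r_mid in the frame of shaker between -0.068 and -0.028 m and angle between each of bottle_mid, jar_mid's own z axis and vertical below 0.1 rad and distance of each of bottle_mid, jar_mid from where it was at the start of the episode below 0.03 m); the robot touches nothing.
It fails at once if a vial is tipped (angle between any of vial_l_mid, vial_r_mid's own z axis and vertical above 0.6 rad).
It fails at once if the bottle or the jar is knocked over or shifted by more than 40 mm (angle between any of bottle_mid, jar_mid's own z axis and vertical above 0.5 rad or distance of any of bottle_mid, jar_mid from where it was at the start of the episode above 0.04 m).
It also fails if it takes over 45 s, if anything falls off the work surface, if the arm or the gripper's body presses on something with over 40 N, if the wrist force passes 120 N, or if a joint passes its speed limit or range.

## Working session

There is one attempt and no reset: what is moved stays moved. The work goes in short steps, Python scripts to look and compute and a shell command to move; the robot and the scene stay as the last step left them, time stands still between calls to the robot, and variables do not carry over. Pictures are saved under pics/ and viewed, at most 10 in all, crops included, and the job is handed in when it is done.

```bash
ls; mkdir -p pics; cat > h.py <<'E'
import numpy as np, cv2
from bench import status, eyes, job
from scipy.spatial.transform import Rotation as R
def grab(n,f=None):
    g=eyes.grab_frame(n)
    if f: cv2.imwrite('pics/'+f,g['color'][:,:,::-1])
    return g
def unp(g,u,v,z=None):
    z=g['range_z'][v,u] if z is None else z
    c=np.array([(u-g['cx'])/g['fx']*z,(v-g['cy'])/g['fy']*z,z])
    M=R.from_rotvec(np.ravel(g['rvec'])).as_matrix()
    return M.T@(c-np.ravel(g['tvec']))
def cloud(g):
    v,u=np.mgrid[:384,:512];z=g['range_z']
    c=np.stack([(u-g['cx'])/g['fx']*z,(v-g['cy'])/g['fy']*z,z],-1)
    M=R.from_rotvec(np.ravel(g['rvec'])).as_matrix()
    return (c-np.ravel(g['tvec']))@M
def proj(g,p):
    M=R.from_rotvec(np.ravel(g['rvec'])).as_matrix();c=M@np.array(p)+np.ravel(g['tvec'])
    return c[:2]/c[2]*[g['fx'],g['fy']]+[g['cx'],g['cy']]
E
python3 - <<'E'
from h import *
a=grab('scene');b=grab('top')
cv2.imwrite('pics/a.png',np.vstack([a['color'],b['color']])[:,:,::-1][:, :])
im=np.hstack([a['color'],b['color']])[:,:,::-1];cv2.imwrite('pics/a.png',cv2.resize(a['color'][:,:,::-1],(800,600)));cv2.imwrite('pics/b.png',cv2.resize(b['color'][:,:,::-1],(800,600)))
print(status.observe())
for g in(a,b):
  M=R.from_rotvec(np.ravel(g['rvec'])).as_matrix();print(-M.T@np.ravel(g['tvec']),M[2],g['fx'])
E
```

```text
pics
{'t': 0.1, 'joints': array([1.25604314e+00, 8.73965912e-02, 1.75180598e-01, 1.65974269e+00,
       6.06018451e-06, 1.57081563e+00]), 'joint_velocities': array([ 0.00032584, -0.00081819,  0.00120949, -0.00038543,  0.00069653,
       -0.00072616]), 'tau': array([-3.75984182e-04, -5.21563768e+01,  4.65651655e+01,  1.59666315e-02,
       -1.72582963e-05, -1.40762222e-05]), 'ee_pos': array([170.20339853, 522.78139017, 216.44179315]), 'ee_rot': array([-9.40737788e-05,  1.56737268e-01,  9.87640163e-01, -5.73521352e-04]), 'wrist_force': array([-0.32249932, -0.22342075, -0.50624479]), 'ft_torque': array([ 0.01308313,  0.04342966, -0.04401118]), 'grasp_force': 0.0, 'finger_gap': 1.0061493899734595}
[1103.59697231  152.22774701  766.67765383] [-0.61195451 -0.14903234 -0.77672456] 392.56246773117294
[513.85057874  41.30349112 988.08255659] [ 0.12116538  0.0086715  -0.99259446] 386.9227573269854
```

View pics/a.png

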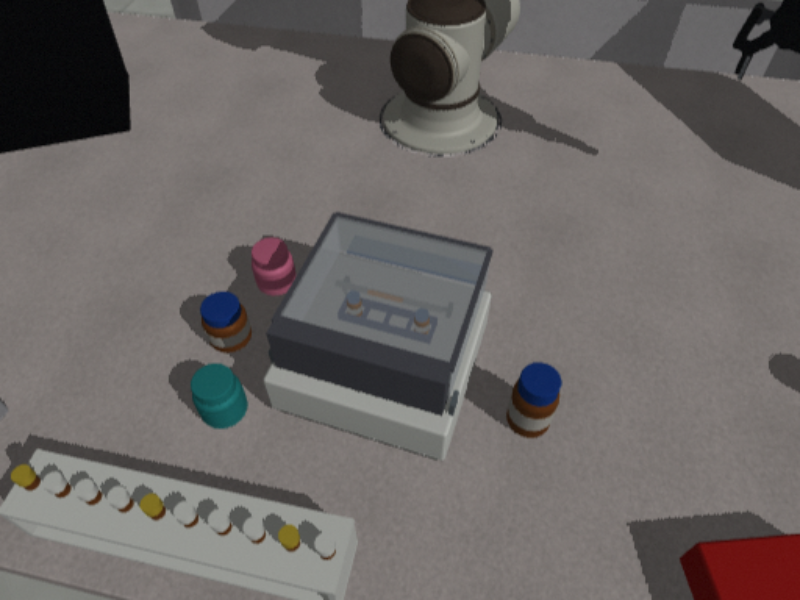

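View pics/b.png

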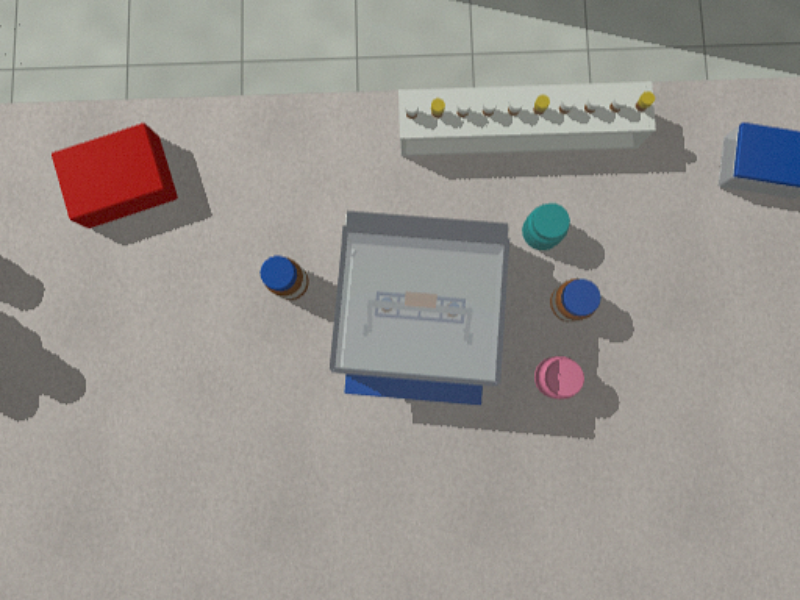

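The scene view shows the hood shut, with the bottle at about (535,400), the jar at (225,322) and pink and turquoise look-alikes at (272,265) and (218,396). In the top view the shaker's front, with the blue lip at (345,380)–(482,400), faces the robot. The bottle is at (283,276) on +y. On −y are three jar shapes: turquoise (546,227), pink (560,377), and amber with a blue cap (578,298). The amber one fits the description.

```bash
python3 - <<'E'
from h import *
b=grab('top');a=grab('scene')
P=cloud(b);c=b['color'].astype(int)
m=(c[...,2]>c[...,0]+50)&(c[...,2]>c[...,1]+30)
n,l,s,_=cv2.connectedComponentsWithStats(m.astype(np.uint8))
for i in range(1,n):
    if s[i,4]>40:
        q=P[l==i]; print(s[i],np.median(q,0).round(1),cv2.minAreaRect(q[:,:2].astype(np.float32)))
# hood/case points
print('px top: lip corners etc')
for (u,v) in [(345,383),(482,395),(345,378),(400,388),(335,368),(495,380),(348,213),(507,226),(420,260),(421,299)]:
    print(u,v,unp(b,int(u*.64),int(v*.64)).round(1))
print('scene')
for (u,v) in [(340,217),(490,249),(275,330),(450,380),(443,455),(272,400),(488,295),(380,340)]:
    print(u,v,unp(a,int(u*.64),int(v*.64)).round(1))
q=P[200*0:].reshape(-1,3)
for lo,hi in[(160,176),(85,100)]:
    k=(P[...,2]>lo)&(P[...,2]<hi)&(P[...,1]<250)&(P[...,1]>-200)&(P[...,0]<680)&(P[...,0]>250)
    print(lo,k.sum(),cv2.minAreaRect(P[k][:,:2].astype(np.float32)),np.median(P[k],0))
S=cloud(a);np.save('S.npy',S);np.save('T.npy',P)
k=(S[...,2]>160)&(S[...,2]<176)&(S[...,0]>300)&(S[...,0]<700)&(abs(S[...,1])<250);print(k.sum(),cv2.minAreaRect(S[k][:,:2].astype(np.float32)))
im=cv2.resize(b['color'][110:290,150:410,::-1],None,fx=3,fy=3,interpolation=cv2.INTER_CUBIC);cv2.imwrite('pics/c.png',im)
E
```

```text
[ 470   78   42   42 1434] [ 840.8 -531.2   61.3] ((719.1411743164062, -260.6488342285156), (129.50320434570312, 718.6838989257812), 23.996124267578125)
[167 164  23  22 393] [667.9 234.9 103.9] ((609.0667724609375, 143.88018798828125), (275.6290283203125, 48.796417236328125), 57.17060089111328)
[361 179  23  23 436] [ 621.7 -219.1   74.4] ((569.5079956054688, -104.32382202148438), (52.75743103027344, 311.11279296875), 24.725690841674805)
[220 240  88  19 706] [492.9  54.3  99.4] ((494.921875, 40.75856399536133), (198.18182373046875, 37.62411117553711), 85.07401275634766)
px top: lip corners etc
345 383 [501.9 151.2   1.8]
482 395 [ 4.78e+02 -7.04e+01  3.00e-01]
345 378 [511.9 151.3  -0.6]
400 388 [493.8  58.5  95.6]
335 368 [525.1 144.7 169.8]
495 380 [502.2 -69.  168. ]
348 213 [738.9 124.3 167.6]
507 226 [713.6 -96.  169.2]
420 260 [669.2  26.4 168.8]
421 299 [615.2  26.  167.4]
scene
340 217 [499.4 -65.7 167.9]
490 249 [521.6 148.9 169.4]
275 330 [709.7 -87.  170.6]
450 380 [720.  129.2 146.2]
443 455 [762.  132.8  33.1]
272 400 [ 736.4 -104.1   41. ]
488 295 [534.2 156.8  91. ]
380 340 [694.3  38.9 166.6]
160 8815 ((599.310546875, 27.969863891601562), (231.75543212890625, 185.913818359375), 83.60868072509766) [591.8726365   24.14368779 167.54460097]
85 783 ((537.2992553710938, 107.399658203125), (346.46331787109375, 113.93397521972656), 56.089759826660156) [493.00964957  45.11001996  98.64094848]
8545 ((607.3740844726562, 27.499404907226562), (231.9791259765625, 209.31195068359375), 83.6977310180664)
```

View pics/c.png

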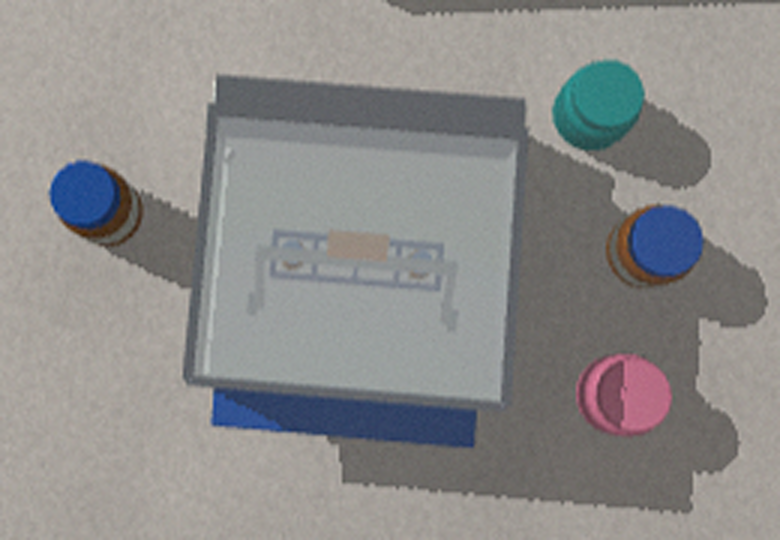

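O ≈ (610, 28), shaker yaw ≈ −0.11 rad, and the front faces the robot. Heights of 168 for the hood top and about 97 for the lip match the text. I'll move the tool in front of the shaker, shut the gripper, and check how the arm behaves at its inner reach limit, because jog has no tilt axis.

```bash
python3 -m jog '-.038 -.0426 0 0;-.038 -.0426 0 0;-.038 -.0426 0 0;-.038 -.0426 0 0;-.038 -.0426 0 0;-.038 -.0426 0 0;-.038 -.0426 0 0;-.038 -.0426 0 0;-.038 -.0426 0 0;-.038 -.0426 0 0;0 0 0 -.102;0 0 0 -.102' -1
python3 -c "
from h import *
s=status.observe();print(s['joints'],R.from_quat(np.roll(s['ee_rot'],-1)).as_matrix().round(3))"
```

```text
t: 1.7
ee_pos: [399.8, -0.8, 216.8]
ee_rot: [-0.0, 0.055, 0.998, -0.0]
wrist_force: [0.1, -0.3, 0.7]
finger_gap: 0.001
grasp_force: 0.0
[-2.00610532e-03 -2.67998441e-01 -1.53288725e-01  1.68608774e+00
  2.51115949e-05  1.08042368e-01] [[-0.994  0.11  -0.001]
 [ 0.11   0.994  0.   ]
 [ 0.001 -0.    -1.   ]]
```

```bash
python3 -m jog '0 0 -.06 0;0 0 -.06 0;0 0 -.06 0;0 0 -.06 0;0 0 -.06 0;0 0 -.06 0;0 0 -.06 0;0 0 -.06 0;0 0 0 0'
python3 -c "
from h import *
s=status.observe();print(s['joints'],R.from_quat(np.roll(s['ee_rot'],-1)).as_matrix().round(3))"
```

```text
t: 2.82
ee_pos: [386.5, 0.2, 557.5]
ee_rot: [0.075, 0.055, 0.996, 0.004]
wrist_force: [-0.1, 0.5, -0.2]
finger_gap: 0.001
grasp_force: 0.0
[ 6.43341315e-04  1.83570870e-02  8.75786941e-01  2.27759625e+00
 -1.75508492e-05  1.11405013e-01] [[-0.983  0.109  0.15 ]
 [ 0.111  0.994  0.   ]
 [-0.149  0.017 -0.989]]
```

The jog tilts the tool at the j4 limit: fingers now slant 0.15 rad forward. I'll build up more tilt.

```bash
python3 -m jog '0 0 -.06 0;0 0 -.06 0;0 0 -.06 0;0 0 -.06 0;0 0 -.06 0;0 0 -.06 0;0 0 0 0'
python3 -c "
from h import *
s=status.observe();print(s['joints'],R.from_quat(np.roll(s['ee_rot'],-1)).as_matrix().round(3))"
```

```text
t: 3.7
ee_pos: [317.9, 0.2, 653.8]
ee_rot: [0.206, 0.054, 0.977, 0.012]
wrist_force: [0.1, -0.4, 0.4]
finger_gap: 0.001
grasp_force: 0.0
[ 6.20642350e-04 -1.28196389e-01  9.93271675e-01  2.27733499e+00
 -9.80736823e-06  1.11432500e-01] [[-0.91   0.101  0.403]
 [ 0.111  0.994  0.   ]
 [-0.401  0.045 -0.915]]
```

```bash
python3 -m jog '0 0 -.06 0;0 0 -.06 0;0 0 -.06 0;0 0 -.06 0;0 0 0 0'
python3 -c "
from h import *
s=status.observe();print(s['joints'],R.from_quat(np.roll(s['ee_rot'],-1)).as_matrix().round(3))"
```

```text
t: 4.32
ee_pos: [246.3, 0.1, 705.9]
ee_rot: [0.289, 0.053, 0.956, 0.016]
wrist_force: [0.3, 0.4, -0.1]
finger_gap: 0.002
grasp_force: 0.0
[ 6.31802242e-04 -2.56611957e-01  1.03688261e+00  2.27746003e+00
 -2.02211686e-05  1.11394050e-01] [[-0.828  0.092  0.554]
 [ 0.111  0.994  0.   ]
 [-0.55   0.062 -0.833]]
```

```bash
python3 -m jog '.0189 .0015 .0513 0;.0189 .0015 .0513 0;.0189 .0015 .0513 0;.0189 .0015 .0513 0;.0189 .0015 .0513 0;.0189 .0015 .0513 0;.0189 .0015 .0513 0;.0189 .0015 .0513 0;.0189 .0015 .0513 0;.0189 .0015 .0513 0;.0189 .0015 .0513 0;.0189 .0015 .0513 0;0 0 0 0'
python3 - <<'E'
from h import *
s=status.observe();print(s['joints'].round(3));M=R.from_quat(np.roll(s['ee_rot'],-1)).as_matrix();print(M.round(3))
p=s['ee_pos']
for q in([482,44,65],):print((M.T@(np.array(q)-p)).round(1))
a=grab('scene','d.png')
E
```

```text
t: 5.95
ee_pos: [417.6, 47.3, 114.7]
ee_rot: [0.257, 0.054, 0.965, 0.009]
wrist_force: [0.3, -0.6, 0.8]
finger_gap: -0.001
grasp_force: 0.0
[ 0.185 -0.843 -0.795  1.107 -0.101  0.271]
[[-0.862  0.1    0.497]
 [ 0.11   0.994 -0.01 ]
 [-0.495  0.046 -0.868]]
[-31.3   0.8  75.2]
```

View pics/d.png

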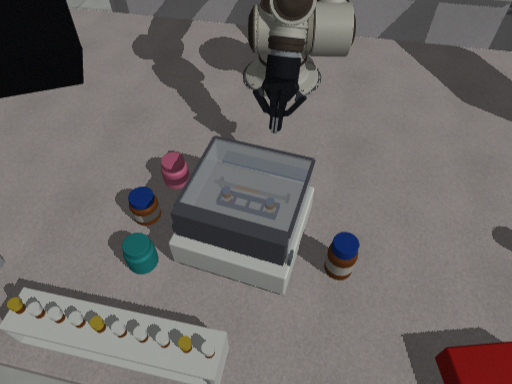

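The tool is in front of the lip, slanted 0.52 rad (it met the j2 limit). Next I slide forward and down under the lip.

```bash
python3 -m jog '-.005 0 .015 0;-.005 0 .015 0;-.005 0 .015 0;-.005 0 .015 0;-.005 0 .015 0;0 0 0 0'
python3 - <<'E'
from h import *
s=status.observe();print(s['joints'].round(3));M=R.from_quat(np.roll(s['ee_rot'],-1)).as_matrix();print(M.round(3))
p=s['ee_pos']
e=np.array([476,43,94]);print('edge in tool',(M.T@(e-p)).round(1))
E
```

```text
t: 6.75
ee_pos: [478.9, 44.6, 69.4]
ee_rot: [0.26, 0.054, 0.964, 0.011]
wrist_force: [-6.2, 1.5, -5.9]
finger_gap: 0.004
grasp_force: 4.3
[ 0.142 -0.664 -0.806  0.907 -0.078  0.233]
[[-0.859  0.099  0.503]
 [ 0.111  0.994 -0.007]
 [-0.5    0.049 -0.864]]
edge in tool [-10.   -0.7 -22.7]
```

```bash
cat > arc.py <<'E'
from h import *
import sys
s=status.observe();M=R.from_quat(np.roll(s['ee_rot'],-1)).as_matrix()
f=lambda t:np.array([-235*np.cos(t)-6*np.sin(t),235*np.sin(t)-6*np.cos(t)])
u=np.array([.994,-.110,0])
t0,t1,n=map(float,sys.argv[1:]);T=np.linspace(t0,t1,int(n)+1)
for a,b in zip(T,T[1:]):
    d=f(b)-f(a);w=d[0]*u+np.array([0,0,d[1]]);print(round(b,2),(M.T@w).round(1))
E
python3 arc.py 0 1.35 18
```

```text
0.08 [ -9.    0.9 -15.1]
0.15 [-10.1   0.8 -14.4]
0.23 [-11.2   0.8 -13.6]
0.3 [-12.2   0.8 -12.7]
0.38 [-13.1   0.8 -11.8]
0.45 [-13.9   0.7 -10.8]
0.53 [-14.7   0.7  -9.7]
0.6 [-15.4   0.7  -8.6]
0.68 [-16.    0.6  -7.4]
0.75 [-16.5   0.6  -6.2]
0.83 [-16.9   0.5  -4.9]
0.9 [-17.2   0.4  -3.7]
0.98 [-17.5   0.4  -2.4]
1.05 [-17.6   0.3  -1. ]
1.13 [-17.6   0.3   0.3]
1.2 [-17.6   0.2   1.6]
1.28 [-17.4   0.1   2.9]
1.35 [-17.1   0.1   4.2]
```

```bash
python3 -m jog '-.010 .001 -.015 0;-.011 .001 -.014 0;-.012 .001 -.0135 0;-.0125 .001 -.0125 0;-.013 .001 -.012 0;-.014 .001 -.011 0;0 0 0 0'
python3 - <<'E'
from h import *
s=status.observe();M=R.from_quat(np.roll(s['ee_rot'],-1)).as_matrix();print(M.round(3))
p=s['ee_pos']
t=.45;e=np.array([709.4,17,100])+(-235*np.cos(t)-6*np.sin(t))*np.array([.994,-.11,0])+np.array([0,26,235*np.sin(t)-6*np.cos(t)])
print('edge in tool if .45',(M.T@(e-p)).round(1))
a=grab('scene')
c=a['color'][100:300,130:370];cv2.imwrite('pics/e.png',cv2.resize(c[:,:,::-1],None,fx=3,fy=3))
E
```

```text
t: 7.62
ee_pos: [503.6, 42.8, 177.3]
ee_rot: [0.263, 0.055, 0.963, 0.011]
wrist_force: [-8.0, -0.4, 0.0]
finger_gap: -0.003
grasp_force: 3.5
[[-0.856  0.1    0.508]
 [ 0.111  0.994 -0.008]
 [-0.506  0.049 -0.861]]
edge in tool if .45 [ -1.2  23.9 -20.7]
```

View pics/e.png

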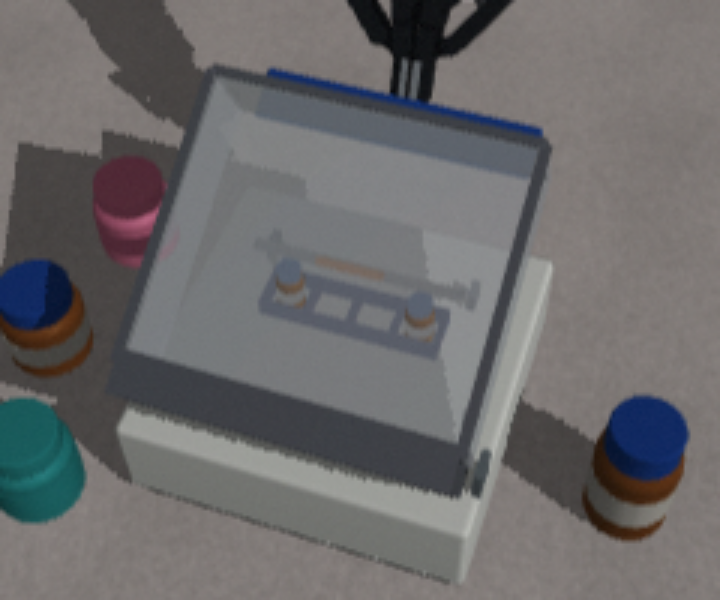

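The hood is rising: its lip sits on the finger at about (410,95) in the crop. Continuing along the arc.

```bash
python3 -m jog '-.015 .001 -.0095 0;-.0155 .001 -.0085 0;-.016 .001 -.007 0;-.0165 0 -.006 0;-.017 0 -.005 0;-.0175 0 -.0035 0;-.0175 0 -.002 0;-.0175 0 -.001 0;0 0 0 0'
python3 -m jog '-.0175 0 .0005 0;-.0175 0 .0015 0;-.0175 0 .003 0;-.0175 0 .004 0;0 0 0 0;0 0 0 0'
python3 - <<'E'
from h import *
s=status.observe();M=R.from_quat(np.roll(s['ee_rot'],-1)).as_matrix();print(M.round(3),s['joints'].round(3))
a=grab('scene','f.png')
E
```

```text
t: 8.8
ee_pos: [596.5, 31.4, 279.6]
ee_rot: [0.263, 0.055, 0.963, 0.011]
wrist_force: [-0.2, -0.9, 0.8]
finger_gap: -0.001
grasp_force: 0.0
t: 9.55
ee_pos: [659.1, 23.7, 304.0]
ee_rot: [0.262, 0.055, 0.964, 0.011]
wrist_force: [-0.4, 0.1, 0.5]
finger_gap: -0.003
grasp_force: 0.0
[[-0.857  0.1    0.505]
 [ 0.111  0.994 -0.008]
 [-0.503  0.049 -0.863]] [ 0.052 -0.172 -0.023  1.191 -0.034  0.156]
```

View pics/f.png

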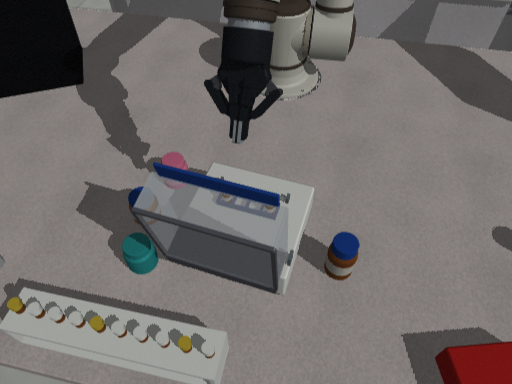

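The hood is up past upright, with the blue lip at about (215,183) in the picture, and the wrist force is zero. I'll retract and straighten the tool at the low inner reach limit for the gate pull.

```bash
python3 -m jog '.045 -.009 -.0075 0;.045 -.009 -.0075 0;.045 -.009 -.0075 0;.045 -.009 -.0075 0;.045 -.009 -.0075 0;.045 -.009 -.0075 0;0 0 0 0'
python3 -m jog '.045 0 -.020 0;.045 0 -.020 0;.045 0 -.020 0;.045 0 -.020 0;0 0 0 0'
python3 - <<'E'
from h import *
s=status.observe();M=R.from_quat(np.roll(s['ee_rot'],-1)).as_matrix();print(M.round(3),s['joints'].round(3))
b=grab('top');a=grab('scene')
Pa=cloud(a);Pb=cloud(b)
O=np.array([610.2,28,0]);ps=-.110
Rz=np.array([[np.cos(ps),np.sin(ps),0],[-np.sin(ps),np.cos(ps),0],[0,0,1]])
for n,g,P in(('s',a,Pa),('t',b,Pb)):
    Q=(P-O)@Rz.T;c=g['color'].astype(int)
    m=(c[...,0]>c[...,2]+60)&(c[...,0]>c[...,1]+25)&(Q[...,2]>125)&(abs(Q[...,0])<100)&(abs(Q[...,1])<60)
    q=Q[m];print(n,'tab',m.sum(),q.min(0).round(1) if len(q) else'',q.max(0).round(1) if len(q) else '',np.median(q,0).round(1))
    m=(c[...,2]>c[...,0]+50)&(c[...,2]>c[...,1]+30)&(Q[...,2]>250)
    q=Q[m];print('lip',m.sum(),np.median(q,0).round(1),q.min(0).round(1),q.max(0).round(1))
i=cv2.resize(b['color'][110:290,190:350,::-1],None,fx=3,fy=3);j=cv2.resize(a['color'][110:290,150:330,::-1],None,fx=3,fy=3)
cv2.imwrite('pics/g.png',np.hstack([i,j])[:, :800] if 0 else cv2.resize(np.hstack([i,j]),(800,424)))
E
```

```text
t: 10.48
ee_pos: [403.1, 0.3, 201.9]
ee_rot: [0.256, 0.055, 0.965, 0.01]
wrist_force: [1.1, -0.1, 0.0]
finger_gap: 0.001
grasp_force: 0.0
t: 11.1
ee_pos: [319.6, 40.6, 239.9]
ee_rot: [0.193, 0.057, 0.98, -0.002]
wrist_force: [0.6, 0.6, -0.0]
finger_gap: 0.001
grasp_force: 0.0
[[-0.919  0.113  0.378]
 [ 0.111  0.993 -0.026]
 [-0.379  0.018 -0.925]] [ 0.23  -0.848 -0.495  1.55  -0.112  0.325]
s tab 0   [nan nan nan]
lip 641 [140.1   8.7 329.9] [ 135.7 -100.2  304.3] [476.8 177.6 766.7]
t tab 195 [-97.2 -22.6 142.5] [ 15.4  20.8 988.1] [  5.3   2.1 155.5]
lip 395 [138.5  -1.2 330.6] [ -97.2 -100.   297.3] [142.7  99.4 988.1]
  return _methods._mean(a, axis=axis, dtype=dtype,
  ret = um.true_divide(
```

View pics/g.png

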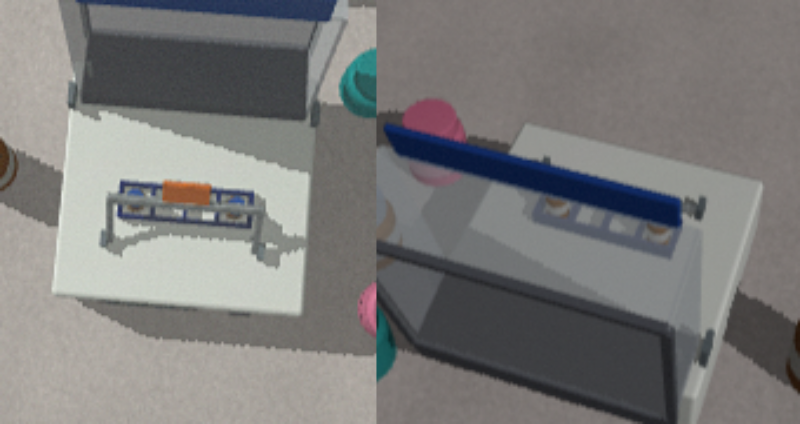

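The top view shows the hood fully open (lip at shaker x = 140, z = 330, i.e. θ ≈ 1.75). The orange tab is at (187,192), measured at x ≈ 15, y ≈ 0, z ≈ 159, which matches the text. Both vials are standing. Continuing to straighten the tool.

```bash
python3 -m jog '.041 -.012 -.010 0;.041 -.012 -.010 0;.041 -.012 -.010 0;.041 -.012 -.010 0;.041 -.012 -.010 0;.041 -.012 -.010 0;0 0 0 0'
python3 - <<'E'
from h import *
s=status.observe();M=R.from_quat(np.roll(s['ee_rot'],-1)).as_matrix();print(M.round(3),s['joints'].round(3))
E
```

```text
t: 12.08
ee_pos: [163.3, 71.9, 287.1]
ee_rot: [0.126, 0.062, 0.989, -0.042]
wrist_force: [-0.7, -1.4, 0.3]
finger_gap: -0.001
grasp_force: 0.0
[[-0.961  0.134  0.243]
 [ 0.113  0.989 -0.098]
 [-0.254 -0.066 -0.965]] [ 0.841 -0.848 -0.345  1.981 -0.249  0.955]
```

```bash
python3 -m jog '-.047 .002 .015 0;-.047 .002 .015 0;-.047 .002 .015 0;-.047 .002 .015 0;-.047 .002 .015 0;-.047 .002 .015 0;-.047 .002 .015 0;-.047 .002 .015 0;-.047 .002 .015 0;-.047 .002 .015 0;0 0 0 0'
cat > go.py <<'E'
from h import *
import sys
s=status.observe();M=R.from_quat(np.roll(s['ee_rot'],-1)).as_matrix();print(M.round(3),s['joints'].round(3))
p=s['ee_pos'];C,S=np.cos(-.11),np.sin(-.11)
d=p-[610.2,28,0];print('tcp shaker',(C*d[0]+S*d[1]).round(1),(-S*d[0]+C*d[1]).round(1),p[2].round(1))
q=p
for a in sys.argv[1:]:
    x,y,z=map(float,a.split(','));w=np.array([610.2+C*x-S*y,28+S*x+C*y,z]);print(a,(M.T@(w-q)).round(1));q=w
E
python3 go.py 45,1,230 45,1,147 10,1,150 
```

```text
t: 13.45
ee_pos: [647.6, 16.8, 256.0]
ee_rot: [0.123, 0.068, 0.989, -0.043]
wrist_force: [-1.8, 0.3, 0.1]
finger_gap: -0.003
grasp_force: 0.0
[[-0.961  0.145  0.237]
 [ 0.124  0.987 -0.102]
 [-0.249 -0.069 -0.966]] [ 0.082  0.087  0.224  1.476 -0.122  0.205]
tcp shaker 38.4 -7.1 256.0
45,1,230 [ 0.2 10.1 26.1]
45,1,147 [20.7  5.7 80.2]
10,1,150 [ 33.1  -1.5 -11.5]
```

```bash
python3 -m jog '0 .005 .013 0;0 .005 .013 0;.005 .0015 .020 0;.005 .0015 .020 0;.005 .0015 .020 0;.005 .0015 .020 0;0 0 0 0'
python3 go.py 29,1,147 16,1,156 1,1,162 -15,1,166 -31,1,166 -46,1,163
```

```text
t: 14.32
ee_pos: [652.2, 28.4, 149.4]
ee_rot: [0.123, 0.066, 0.989, -0.043]
wrist_force: [-0.4, 0.3, 0.8]
finger_gap: -0.001
grasp_force: 0.0
[[-0.961  0.141  0.239]
 [ 0.12   0.988 -0.101]
 [-0.25  -0.068 -0.966]] [ 0.1    0.073  0.003  1.27  -0.125  0.219]
tcp shaker 41.7 5.0 149.4
29,1,147 [12.8 -4.2 -0.6]
16,1,156 [ 10.3  -1.  -11.9]
1,1,162 [13.  -0.9 -9.5]
-15,1,166 [14.5 -0.8 -7.8]
-31,1,166 [15.5 -0.5 -4. ]
-46,1,163 [15.3 -0.3 -0.8]
```

```bash
python3 -m jog '.0065 -.002 0 0;.0065 -.002 0 0;.005 -.0005 -.006 0;.005 -.0005 -.006 0'
python3 -m jog '.0065 -.0005 -.005 0;.0065 -.0005 -.005 0;.007 0 -.004 0;.0075 0 -.004 0'
python3 -m jog '.008 0 -.002 0;.008 0 -.002 0;.008 0 -.001 0;.008 0 -.001 0;0 0 0 0'; python3 go.py
```

```text
t: 14.82
ee_pos: [627.7, 27.4, 158.3]
ee_rot: [0.125, 0.066, 0.989, -0.042]
wrist_force: [-0.3, -0.5, -0.9]
finger_gap: 0.0
grasp_force: 0.0
t: 15.32
ee_pos: [596.6, 31.6, 167.9]
ee_rot: [0.125, 0.066, 0.989, -0.043]
wrist_force: [0.0, -0.2, -0.6]
finger_gap: -0.001
grasp_force: 0.0
t: 15.95
ee_pos: [564.5, 36.1, 165.6]
ee_rot: [0.125, 0.066, 0.989, -0.043]
wrist_force: [0.4, -0.3, -0.2]
finger_gap: 0.002
grasp_force: 0.0
[[-0.96   0.141  0.241]
 [ 0.12   0.988 -0.101]
 [-0.252 -0.068 -0.965]] [ 0.134 -0.133 -0.167  1.308 -0.132  0.252]
tcp shaker -46.3 3.0 165.6
```

```bash
python3 - <<'E'
from h import *
b=grab('top');a=grab('scene')
P=cloud(b);C,S=np.cos(-.11),np.sin(-.11);c=b['color'].astype(int)
d=P-[610.2,28,0];Q=np.stack([C*d[...,0]+S*d[...,1],-S*d[...,0]+C*d[...,1],d[...,2]],-1)
m=(c[...,0]>c[...,2]+60)&(c[...,0]>c[...,1]+25)&(Q[...,2]>125)&(abs(Q[...,0])<130)&(abs(Q[...,1])<40)&(Q[...,2]<250)
q=Q[m];print(m.sum(),q.min(0),q.max(0),np.median(q,0))
i=cv2.resize(b['color'][110:290,190:350,::-1],None,fx=3,fy=3);j=cv2.resize(a['color'][110:290,150:330,::-1],None,fx=3,fy=3)
cv2.imwrite('pics/i.png',cv2.resize(np.hstack([i,j]),(800,424)))
E
```

```text
182 [ -2.44597507 -22.84006732 142.94905258] [ 15.8365491   20.69427097 163.7954913 ] [  5.95000332  -1.06814224 154.59863585]
```

View pics/i.png

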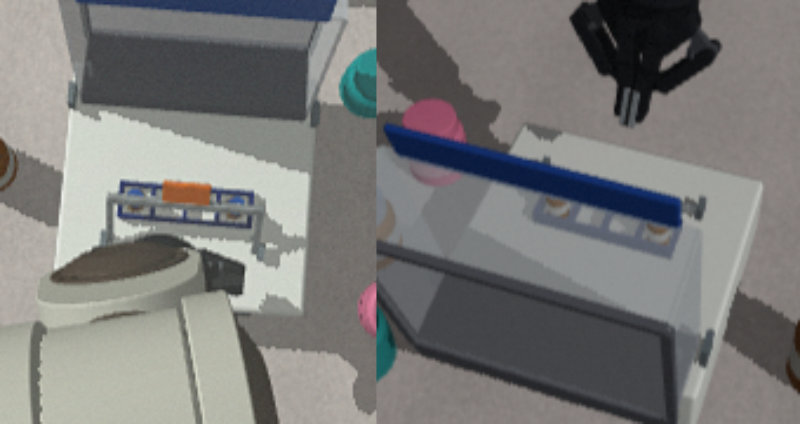

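The gate hasn't moved: the tab is still at x ≈ 15, so the tip passed over it. I'll go back behind the tab, deeper this time, and watch the force step by step.

```bash
python3 go.py -46,3,230 46,0,230 46,0,131
```

```text
[[-0.96   0.142  0.241]
 [ 0.12   0.988 -0.101]
 [-0.252 -0.068 -0.965]] [ 0.133 -0.132 -0.166  1.307 -0.132  0.252]
tcp shaker -45.8 3.0 165.6
-46,3,230 [-16.   -4.4 -62.2]
46,0,230 [-89.1  -0.   23.3]
46,0,131 [25.   6.7 95.6]
```

```bash
python3 -m jog '-.008 -.002 -.031 0;-.008 -.002 -.031 0;-.03 0 .008 0;-.03 0 .008 0;-.029 0 .008 0;0 0 0 0;.006 .0015 .024 0;.006 .0015 .024 0;.006 .0015 .024 0;.006 .0015 .024 0;0 0 0 0'
python3 go.py 30,0,131
```

```text
t: 17.42
ee_pos: [655.3, 22.4, 127.9]
ee_rot: [0.123, 0.066, 0.989, -0.043]
wrist_force: [0.6, 0.4, 0.4]
finger_gap: 0.002
grasp_force: 0.0
[[-0.961  0.141  0.237]
 [ 0.12   0.988 -0.101]
 [-0.249 -0.068 -0.966]] [ 0.09   0.081 -0.03   1.229 -0.122  0.209]
tcp shaker 45.5 -0.7 127.9
30,0,131 [14.2 -0.1 -6.9]
```

```bash
python3 -m jog '.006 0 -.001 0;.006 0 -.001 0'; python3 -m jog '.005 0 -.001 0;.005 0 -.001 0'; python3 go.py
```

```text
t: 17.68
ee_pos: [645.0, 24.2, 130.3]
ee_rot: [0.126, 0.066, 0.989, -0.042]
wrist_force: [-1.2, 0.8, -0.1]
finger_gap: -0.002
grasp_force: 0.0
t: 17.92
ee_pos: [638.9, 25.0, 133.0]
ee_rot: [0.131, 0.067, 0.988, -0.043]
wrist_force: [16.4, -5.2, 14.1]
finger_gap: -0.001
grasp_force: 10.2
[[-0.957  0.143  0.252]
 [ 0.121  0.987 -0.102]
 [-0.264 -0.067 -0.962]] [ 0.098  0.027 -0.079  1.219 -0.126  0.218]
tcp shaker 28.9 0.1 133.0
```

```bash
python3 -m jog '.0042 -.0005 -.007 0;.0042 -.0005 -.007 0'; python3 go.py
```

```text
t: 18.18
ee_pos: [624.9, 26.5, 142.6]
ee_rot: [0.128, 0.067, 0.989, -0.043]
wrist_force: [4.0, -2.7, 0.5]
finger_gap: -0.001
grasp_force: 2.3
[[-0.959  0.143  0.247]
 [ 0.121  0.987 -0.101]
 [-0.258 -0.067 -0.964]] [ 0.103 -0.    -0.087  1.245 -0.126  0.222]
tcp shaker 14.8 0.1 142.6
```

```bash
python3 -m jog '.0065 -.0005 -.0043 0;.0065 -.0005 -.0043 0;.007 -.0005 -.0033 0;.007 -.0005 -.0033 0'; python3 -m jog '.0075 0 -.0018 0;.0075 0 -.0018 0'; python3 -m jog '.008 0 -.001 0;.008 0 -.001 0;.008 0 -.001 0;.008 0 -.001 0;0 0 0 0;0 0 0 0' ; python3 go.py
```

```text
t: 18.68
ee_pos: [593.0, 29.8, 148.2]
ee_rot: [0.125, 0.066, 0.989, -0.042]
wrist_force: [1.0, 0.2, -0.2]
finger_gap: 0.0
grasp_force: 0.4
t: 18.92
ee_pos: [577.2, 31.9, 146.7]
ee_rot: [0.124, 0.066, 0.989, -0.043]
wrist_force: [0.4, 0.4, -1.1]
finger_gap: -0.0
grasp_force: 0.0
t: 19.68
ee_pos: [546.6, 36.1, 143.3]
ee_rot: [0.125, 0.066, 0.989, -0.043]
wrist_force: [-0.5, 0.3, 0.2]
finger_gap: 0.002
grasp_force: 0.0
[[-0.96   0.142  0.241]
 [ 0.12   0.988 -0.101]
 [-0.253 -0.068 -0.965]] [ 0.139 -0.177 -0.248  1.27  -0.133  0.257]
tcp shaker -64.1 1.1 143.3
```

```bash
python3 -m jog '-.008 .002 .002 0;-.008 .002 .002 0;-.012 -.003 -.045 0;-.012 -.003 -.045 0;-.012 -.003 -.045 0;0 0 0 0;.045 -.005 -.010 0;.045 -.005 -.010 0;.045 -.005 -.010 0;.045 -.005 -.010 0;.045 -.005 -.010 0;0 0 0 0;0 0 0 0;0 0 0 0'
python3 - <<'E'
from h import *
b=grab('top');a=grab('scene')
C,S=np.cos(-.11),np.sin(-.11)
for g in(b,a):
    P=cloud(g);c=g['color'].astype(int)
    d=P-[610.2,28,0];Q=np.stack([C*d[...,0]+S*d[...,1],-S*d[...,0]+C*d[...,1],d[...,2]],-1)
    m=(c[...,0]>c[...,2]+60)&(c[...,0]>c[...,1]+25)&(Q[...,2]>125)&(abs(Q[...,0])<130)&(abs(Q[...,1])<40)&(Q[...,2]<250)
    q=Q[m];print('tab',m.sum(),*( [q.min(0),q.max(0)] if len(q) else[]))
    m=(c[...,2]>c[...,0]+50)&(c[...,2]>c[...,1]+30)
    n,l,s,_=cv2.connectedComponentsWithStats(m.astype(np.uint8))
    for i in range(1,n):
        if s[i,4]>15: print(s[i,4],np.median(P[l==i],0).round(1),np.median(Q[l==i],0).round(1))
i=cv2.resize(b['color'][110:290,170:400,::-1],None,fx=3,fy=3);cv2.imwrite('pics/j.png',i)
E
```

```text
t: 21.42
ee_pos: [333.2, 45.5, 275.6]
ee_rot: [0.124, 0.066, 0.989, -0.043]
wrist_force: [-0.3, -0.2, -0.6]
finger_gap: 0.0
grasp_force: 0.0
tab 163 [-92.11301795 -21.88946527 144.04624284] [-74.12704778  21.10476963 164.24290355]
1436 [ 840.9 -531.1   61.3] [ 290.6 -530.2   61.3]
365 [748.1  10.1 330.6] [138.7  -2.6 330.6]
395 [667.7 235.  103.9] [ 34.8 212.7 103.9]
286 [ 616.7 -218.3   74.5] [  33.5 -244.    74.5]
44 [615.9  74.7 127.5] [  0.6  46.9 127.5]
45 [605.4 -21.4 127.3] [  0.6 -49.6 127.3]
tab 200 [-94.48188122 -22.36171196 143.46646503] [-74.89367626  21.65759708 162.34061121]
530 [750.1  20.  330.4] [140.1   7.2 330.4]
25 [ 603.5 -230.4   74.4] [  22.4 -258.1   74.4]
512 [673.3 239.  103.9] [ 39.8 217.  103.9]
```

View pics/j.png

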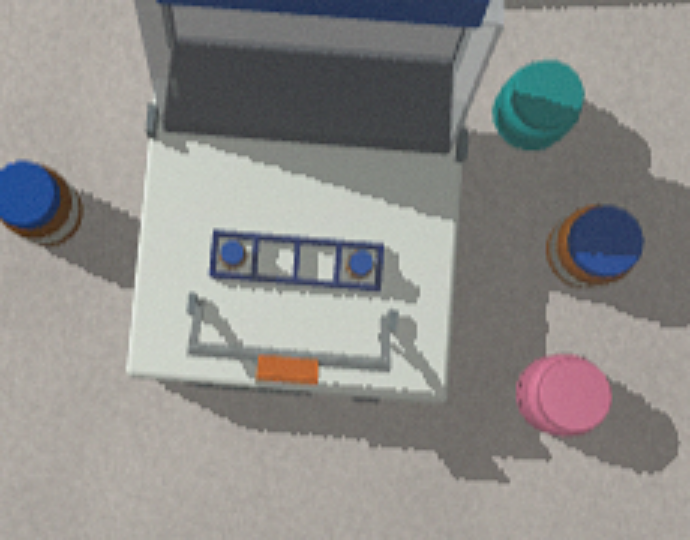

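The picture shows the gate at its front stop (tab at (287,370)), the hood fully open, and the vials standing at (232,252) and (361,262). The bottle and jar are where they started, and the arm is clear.

```bash
python3 -c "
from bench import job;print(job.finish_job())"
```

```text
the job is handed in; nothing more can be done
None
```

The job is handed in, and the last pictures show the hood fully open by itself, the gate at its front stop, both vials upright in their pockets, the bottle and jar in place, and the arm clear of everything; the hand-in gave no verdict.

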